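# Heat off, and show where the hot lid goes

### The arm

A 6-joint arm with a two-finger parallel gripper is mounted at the origin on the work surface. World frame = base frame: x ahead of the robot, y to its left, z up, the work surface at z = 0. Lengths are in mm, angles in rad, forces in N, time in s.
With the tool pointing down it reaches from about 350 to 775 mm from the base axis. Payload 7.3 kg.
Tool frame: the origin (TCP) lies on the front face of the gripper's body, between the roots of the fingers; the fingertips stand 66 mm ahead of it and the grasp point (between the pads) lies 47 mm ahead of it (bot.tip_extent is the distance from the TCP to the fingertips, in mm); z points along the fingers, y is the line along which they close (so a half turn about z gives the same grasp; the last joint's range is limited). The gripper opens to 92 mm and grips with 3 to 60 N. Pads are 19 mm wide; open, the fingers measure 130 mm over their backs; the gripper's body (75 mm by 190 mm) begins 47 mm behind the grasp point.
Start: joints at [1.087, 0.342, 1.524, -0, 1.275, -0.146], TCP at [173.975, 495.35, 292.241] pointing down, gripper open.
Joint ranges: [-2.53, 2.53], [-0.77, 2.02], [0.04, 2.7], [-1, 4.14], [0.28, 2.66], [-3.11, 3.11]. Speed limits (rad/s): [2.57, 2.57, 3.14, 3.14, 3.14, 3.14].

### API

Orientations are given as [roll, pitch, yaw] about the fixed x, y, z axes, in that order (R = Rz(yaw) Ry(pitch) Rx(roll)).
In Python, from plant import readout, viewer, order, bot gives the robot as it stands.
- The arm moves only by the shell command python3 -m creep 'ROWS'. ROWS is text: rows parted by semicolons, each of 7 numbers parted by spaces: the shift along the world's x, y, z in m, then the turn, a rotation vector about the world's x, y, z in rad, then the opening in per cent of the stroke, from 0 (shut) to 100 (fully open). A call has 1 to 8 rows; each row shifts and turns the commanded pose from where the row before left it; what a row does not reach is not made up. A row lasts 1/12 s, in which the tool goes at most 41.7 mm and 7.16 degrees, less where a joint would pass 70% of its speed; a pose out of reach is approached as far as the arm can. A call is refused whole if a number of a shift passes 0.0417 or a number of a turn 0.125, either way. A call with a gripper value outside its range is refused whole. The fingers move at their own pace and stop on an object; the grip force is fixed at half the most. Time passes only in rows, so rows that do not move let the fingers close. It gives the time, the measured TCP pose, the force, the opening and the grip force at its end, in the units of the state.
- readout.get_obs(): the state, without advancing time (a new reading comes with each control period).
- viewer.capture(name): name is "scene" or "top" or "wrist"; returns the picture (400x640x3 uint8, red, green, blue); there is no depth.
- viewer.camera_info(name): a dict with "fx", "fy", "cx", "cy" (pixels), "origin" and "rotation" of the camera in the world. Camera axes: x right, y up, looking along -z (the intrinsics and any distortion apply to the point x, -y, -z); pixel columns grow to the right and rows downward; lengths in mm; the calibration is good to about 2 mm. A picture is of the moment at which its call begins: read the wrist's pose just before it. camera_info takes no time and is no camera call; for the wrist camera it gives the pose at the moment of the call.
- order.close_job(): hands the job in; it is judged then, once.
The state is a dict: "time": time; "joint_positions": joint angles; "dq": joint speeds; "tau": joint torques, N m; "tool_pos": TCP position; "tcp_rot": TCP orientation; "contact_force": force on the tool from outside, world axes, zero at the start; "moment": the same for the moment, N m; "grip_width": finger opening in mm; "finger_force": force on a finger pad.
Only numpy, scipy, OpenCV 4.12 (cv2) and the standard library are available. Lean on these libraries where they do the work, as an engineer would, in place of code of your own. Each camera call takes 0.05 s, during which the arm holds its last target. There are 200 camera calls.

### The job

The cook is about to lift the hot lid off the fondue pot. First switch the fondue base off: with the fingertips push the knob's wing round anticlockwise (seen from above) until it meets its stop at the off mark, without gripping the knob or forcing it. Then show where the lid goes: point from above at the middle of the round wooden lid rest with the fingertips about 3 cm over it, touching nothing, dwell there for two seconds and finish the program still pointing, with all the loose things left untouched where they are.

Things in the scene. Friction and masses are not known exactly. Their poses are not given: they have to be found in the camera images.
- fondue_base: Electric fondue base, fixed: round well 180 mm across, 72 mm high, and a control nose 100 mm wide with a flat deck 58 mm above the counter, reaching 205 mm in front of the well's centre, bare but for the knob. Origin: on the counter under the well's centre; z up, its front is local -x. Knob axis at local x = -155 mm, y = 0, 65 mm clear of the well's wall.
- knob_top (a point): On the knob's axis, at the top of its wing, 88 mm above the counter; does not turn with the knob (axes of the base). Black knob: a round skirt 52 mm in diameter, 58 to 66 mm above the counter, and on it a straight upright wing 50 mm long, 12 mm thick, 66 to 88 mm above the counter, centred on the axis. A white line on the wing's top marks its pointer end.
- knob (a joint): Knob angle in rad from above: 0 = off, at a hard stop, the wing's pointer end along the base's local +x (straight back at the pot, at the short bar on the deck). Grows CLOCKWISE to 2.4: at angle a the pointer lies along (cos a, -sin a) in the base's x, y. Starts at 0.9 to 2.0, turns with 0.06 N m of friction (3 N at the wing's end), stays where it is left. Off means below 0.1.
- rest_top (a point): Middle of the top of the lid rest, 18 mm above the counter. The loose lid rest: a round light-wood disc, 150 mm in diameter and 12 mm thick, with three parallel raised slats 6 mm high on top; about 220 g. It lies flat on the counter to the left or the right of the base, at any yaw. z up.
- pot: White ceramic insert pot, 180 mm across the rim, 95 mm tall, with two lugs (111 mm from its axis), standing loose in the well; its rim is 126 mm above the counter. Origin: centre of its underside. To be left alone.
- lid: Flat white ceramic lid, 184 mm in diameter, with a wooden button, loose on the pot; its top is 160 mm above the counter. Origin: centre of its underside. To be left alone.
- plate: Small round white melamine plate, 156 mm in diameter, 18 mm high, loose, on the other side of the base from the lid rest. Origin: centre of its underside. To be left alone.
- fork_ring: Loose flat steel fork ring, 184 mm outside, open in the middle, with six pairs of short pins, 24 mm high in all, at the far left. Origin: its centre, on the counter. To be left alone.
- bread_board: Loose rectangular wooden board, 120 x 200 x 16 mm, at the far right. Origin: centre of its underside. To be left alone.
- fork1: Long fondue fork with a dark wooden handle, 245 mm long, 10 mm thick, lying loose on the bread board. Origin: on its underside near the middle. To be left alone.
- fork2: A second such fork, beside the first. To be left alone.

How it is judged:
By the outcome, as a careful person would: the job done as asked, in the order asked, and still so for the second after the job is handed in, while the arm keeps its last pose, push and grip.
It also fails if it takes over 43 s, if anything falls off the work surface, if the arm or the gripper's body presses on something with over 40 N, if the wrist force passes 120 N, or if a joint passes its speed limit or range.

## Working session

There is one attempt and no reset: what is moved stays moved. The work goes in short steps, Python scripts to look and compute and a shell command to move; the robot and the scene stay as the last step left them, time stands still between calls to the robot, and variables do not carry over. Pictures are saved under pics/ and viewed, at most 10 in all, crops included, and the job is handed in when it is done.

```bash
mkdir -p pics; ls; python3 - <<'E'
from plant import readout, viewer, order, bot
import cv2,numpy as np
for n in("top","scene"):
    im=viewer.capture(n); cv2.imwrite(f"pics/{n}0.png",im[:,:,::-1])
    i=viewer.camera_info(n); print(n,{k:np.round(v,4).tolist() if not isinstance(v,str) else v for k,v in i.items()})
print(readout.get_obs())
E
```

```text
pics
top {'fx': 470.5654, 'fy': 470.5654, 'cx': 323.6451, 'cy': 194.7015, 'origin': [382.7863, 20.6443, 1098.9295], 'rotation': [0.1853, -0.0243, -1.5741]}
scene {'fx': 484.4262, 'fy': 484.4262, 'cx': 322.4084, 'cy': 201.0871, 'origin': [1227.0136, -255.4349, 896.068], 'rotation': [0.7455, -0.0123, 1.2267]}
{'time': 0.1, 'joint_positions': array([ 1.08700940e+00,  3.42680570e-01,  1.52488715e+00,  8.43807891e-06,
        1.27542283e+00, -1.45980240e-01]), 'dq': array([ 2.62091946e-03, -7.93563713e-04, -3.77537366e-04,  5.09215843e-05,
       -1.17933858e-03,  3.29533886e-04]), 'tau': array([ 2.88325005e-03, -4.32010210e+01, -2.44695389e+01,  7.21485238e-02,
        5.26350620e-02, -3.96260202e-05]), 'tool_pos': array([173.8380808 , 495.10467991, 291.61210695]), 'tcp_rot': array([-3.14021081e+00, -2.11323370e-04,  2.80378336e+00]), 'contact_force': array([-0.26212063, -0.37664863, -0.88460659]), 'moment': array([-0.0188005 ,  0.01117158,  0.01752774]), 'finger_force': 0.0, 'grip_width': 91.81330313576576}
```

View pics/top0.png

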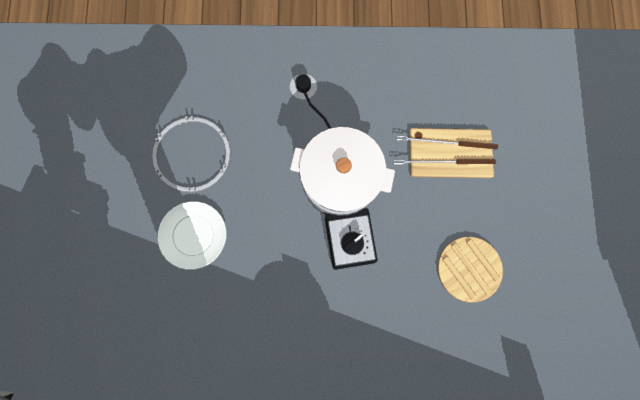

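View pics/scene0.png

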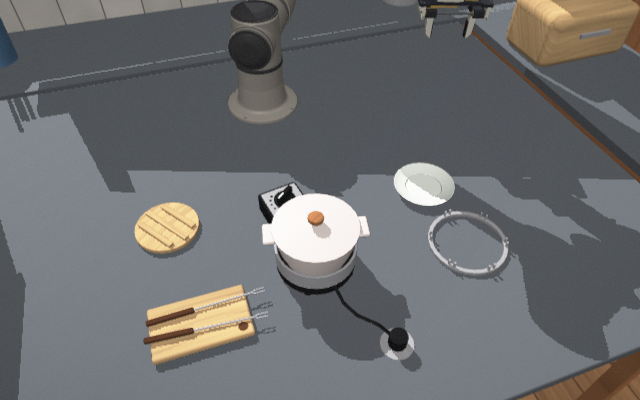

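The top view shows the knob at about (353,243) with its white pointer toward the upper right, the lid rest at (471,269), and the plate on the left. I'll measure these next.

```bash
cat > h.py <<'E'
import numpy as np,cv2
from scipy.spatial.transform import Rotation as R
from plant import viewer
def ray(n,px,z,i=None):
    i=i or viewer.camera_info(n)
    p=np.atleast_2d(np.array(px,float))
    d=np.c_[(p[:,0]-i['cx'])/i['fx'],-(p[:,1]-i['cy'])/i['fy'],-np.ones(len(p))]
    w=np.array(i['rotation'])
    M=w if w.shape==(3,3) else R.from_euler('xyz',w).as_matrix()
    d=d@M.T; o=np.array(i['origin'])
    return o+d*((z-o[2])/d[:,2])[:,None]
E
python3 - <<'E'
from h import *
im=cv2.imread('pics/top0.png'); hsv=cv2.cvtColor(im,cv2.COLOR_BGR2HSV)
# rest
m=cv2.inRange(hsv,(8,60,90),(35,255,255)); m[:210]=0; m[330:]=0
c=max(cv2.findContours(m,0,2)[0],key=cv2.contourArea); (cx,cy),r=cv2.minEnclosingCircle(c); M=cv2.moments(c)
print('rest px',cx,cy,r,M['m10']/M['m00'],M['m01']/M['m00'],'w',ray('top',[(cx,cy),(cx+r,cy),(cx-r,cy)],12).round(1))
# button, lid
m=cv2.inRange(hsv,(3,120,80),(20,255,255)); m[:140]=0;m[190:]=0;m[:,:320]=0;m[:,365:]=0
M=cv2.moments(m); b=(M['m10']/M['m00'],M['m01']/M['m00']); print('button',b,ray('top',b,155).round(1))
# deck: light pixels, knob: dark component within
x0,y0=315,200
c=im[y0:280,x0:390]; g=cv2.cvtColor(c,6)
black=(g<45).astype(np.uint8)
n,l,s,ce=cv2.connectedComponentsWithStats(black)
for k in range(1,n):
    if s[k,4]>15: print(k,s[k],ce[k]+[x0,y0])
cv2.imwrite('pics/crop.png',cv2.resize(c,None,fx=7,fy=7,interpolation=cv2.INTER_CUBIC))
E
```

```text
rest px 470.42230224609375 268.56011962890625 33.503963470458984 469.79807642853467 268.98436455279534 w [[ 414.  -343.7   12. ]
 [ 413.8 -421.5   12. ]
 [ 414.2 -266.2   12. ]]
button (343.3803680981595, 165.05521472392638) [[622.1 -43.9 155. ]]
1 [ 10   9  52  60 367] [343.20163488 235.94277929]
5 [ 27  32  21  22 316] [351.35443038 243.07594937]
```

View pics/crop.png

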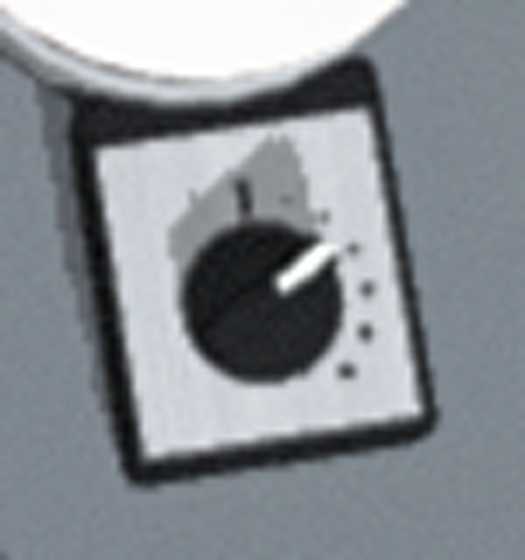

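The crop shows the skirt centre at crop (262,300), the pointer line from (282,287) to (340,245), and the deck's off bar at (243,197). Next: world values.

```bash
python3 - <<'E'
from h import *
f=lambda u,v:(u/7+315-.43,v/7+200-.43)
K=ray('top',[f(262,300)],62)[0]; L=ray('top',[f(282,287),f(340,245)],88)
E=ray('top',[f(375,65),f(433,410),f(75,110),f(135,475)],58)
B=ray('top',[(343.38,165.05)],155)[0]
dirs=[E[0]-E[1],E[2]-E[3],B-K]
print('K',K.round(1),'L',L.round(1).tolist(),'front corners',E.round(1).tolist())
for d in dirs: print('yaw deg',np.degrees(np.arctan2(d[1],d[0])),np.hypot(d[0],d[1]))
for d in (L[1]-L[0],L[1]-K): print('pointer deg',np.degrees(np.arctan2(d[1],d[0])), np.hypot(*d[:2]))
E
```

```text
K [470.2 -67.4  62. ] L [[472.0, -71.4, 88.0], [484.9, -89.5, 88.0]] front corners [[545.7, -105.1, 58.0], [435.9, -121.1, 58.0], [531.1, -8.8, 58.0], [416.0, -27.1, 58.0]]
yaw deg 8.295785204373594 110.93866954944583
yaw deg 9.033252063545852 116.63000671098975
yaw deg 8.769127776388277 153.74770011156443
pointer deg -54.51408870257762 22.234771663067534
pointer deg -56.391641786283884 26.548789720276044
```

Results: knob at (470,-67), base yaw about 8.8°, pointer angle a about 1.11 rad, lid rest at (414,-344). I'll push the wing's tail end with closed fingers. That end is far from the pot.

```bash
python3 -m creep '0.0185 -0.032 0 0 0 0.031 0;0.0185 -0.032 0 0 0 0.031 0;0.0185 -0.032 0 0 0 0.031 0;0.0185 -0.032 0 0 0 0.031 0;0.0185 -0.032 0 0 0 0.031 0;0.0185 -0.032 0 0 0 0.031 0;0.0185 -0.032 0 0 0 0.031 0;0.0185 -0.032 0 0 0 0.031 0'
python3 -m creep '0.0185 -0.032 0 0 0 0.031 0;0.0185 -0.032 0 0 0 0.031 0;0.0185 -0.032 0 0 0 0.031 0;0.0185 -0.032 0 0 0 0.031 0;0.0185 -0.032 0 0 0 0.031 0;0.0185 -0.032 0 0 0 0.031 0;0.0185 -0.032 0 0 0 0.031 0;0.0185 -0.032 0 0 0 0.031 0'
python3 -m creep '0 0 0 0 0 0 0;0 0 0 0 0 0 0'
python3 - <<'E'
from h import *
i=viewer.camera_info('wrist'); im=viewer.capture('wrist'); cv2.imwrite('pics/w1.png',im[:,:,::-1]); 
import pickle; pickle.dump(i,open('w1.pkl','wb')); print(i)
from plant import readout; o=readout.get_obs(); print(o['joint_positions'].round(3))
E
```

```text
time: 0.77
tool_pos: [322.2, 237.7, 292.1]
tcp_rot: [3.142, -0.0, 3.054]
contact_force: [0.8, 0.1, 0.6]
grip_width: 43.5
finger_force: 0.0
time: 1.43
tool_pos: [470.4, -18.5, 292.0]
tcp_rot: [3.141, -0.0, -2.982]
contact_force: [0.4, 1.0, -0.6]
grip_width: 0.6
finger_force: 0.0
time: 1.6
tool_pos: [470.3, -18.1, 291.5]
tcp_rot: [3.141, -0.001, -2.987]
contact_force: [-0.5, 0.7, -0.8]
grip_width: 0.1
finger_force: 0.0
{'fx': 324.9326380077725, 'fy': 324.9326380077725, 'cx': 317.49634227860497, 'cy': 197.69366192269985, 'origin': array([402.39591732, -29.32283397, 384.58013533]), 'rotation': array([-2.63704318e-01, -7.22798681e-04,  1.72497455e+00])}
[-0.199  0.243  1.667  0.     1.234 -1.927]
```

View pics/w1.png

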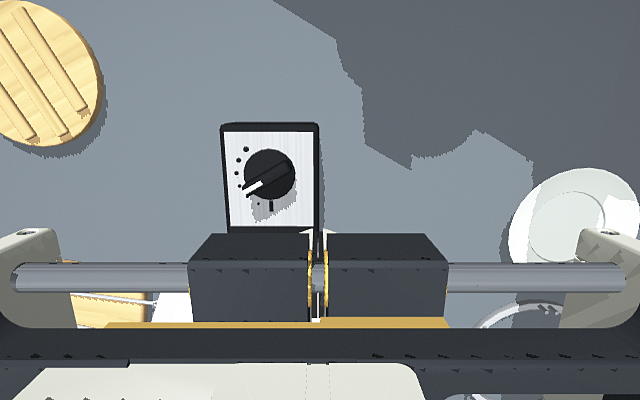

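```bash
python3 - <<'E'
from h import *
import pickle; i=pickle.load(open('w1.pkl','rb'))
K=ray('',[(270,174)],62,i)[0];L=ray('',[(263,183),(243,193)],88,i)
print(K.round(1),L.round(1).tolist(),[np.degrees(np.arctan2(*(d[1::-1]))) for d in (L[1]-L[0],L[1]-K)])
M=R.from_euler('xyz',i['rotation']).as_matrix()
def proj(p):
    c=(np.array(p)-i['origin'])@M; return (i['cx']+i['fx']*c[0]/-c[2], i['cy']-i['fy']*c[1]/-c[2])
for z in (225,255,291):
  for s in(-19,0,19): print(z,s,np.round(proj((470.3-9.5-s*.153,-18+s*.988,z)),0))
r=cv2.imread('pics/w1.png'); h=cv2.cvtColor(r,40); m=cv2.inRange(h,(8,60,90),(35,255,255)); m[170:]=0
c=max(cv2.findContours(m,0,2)[0],key=cv2.contourArea); p=ray('',c[:,0],12,i)
q=p[(c[:,0,0]>3)&(c[:,0,1]>3)][:,:2]; A=np.c_[2*q,np.ones(len(q))]; s=np.linalg.lstsq(A,(q**2).sum(1),rcond=None)[0]; print('rest',s[:2],np.sqrt(s[2]+s[0]**2+s[1]**2))
E
```

```text
[471.3 -66.8  62. ] [[475.2, -69.3, 88.0], [487.7, -86.8, 88.0]] [np.float64(-54.584521974974706), np.float64(-50.61619802457395)]
225 -19 [285. 228.]
225 0 [322. 228.]
225 19 [358. 228.]
255 -19 [279. 252.]
255 0 [322. 252.]
255 19 [366. 252.]
291 -19 [266. 299.]
291 0 [324. 299.]
291 19 [382. 299.]
rest [ 416.24193272 -338.99922485] 74.08726029915323
```

The wrist view agrees: knob (270,174) maps to (471,-67), and the pointer is at -54.5°. Next I descend beside the tail end.

```bash
python3 -m creep '0 0.006 -0.02 0 0 0 0;0 0 -0.025 0 0 0 0;0 0 -0.025 0 0 0 0;0 0 -0.025 0 0 0 0;0 0 -0.022 0 0 0 0;0 0 -0.018 0 0 0 0;0 0 -0.012 0 0 0 0;0 0 -0.005 0 0 0 0'
python3 -m creep '0 0 0 0 0 0 0;0 0 0 0 0 0 0'
python3 - <<'E'
from h import *
cv2.imwrite('pics/s2.png',cv2.resize(viewer.capture('scene')[130:260,220:420,::-1],None,fx=4,fy=4))
E
```

```text
time: 2.32
tool_pos: [468.4, -9.0, 138.7]
tcp_rot: [3.14, -0.003, -2.982]
contact_force: [-0.8, -0.7, -1.5]
grip_width: 0.3
finger_force: 0.0
time: 2.48
tool_pos: [469.9, -9.9, 140.8]
tcp_rot: [3.142, 0.0, -2.982]
contact_force: [-0.3, -0.7, -0.3]
grip_width: 0.6
finger_force: 0.0
```

View pics/s2.png

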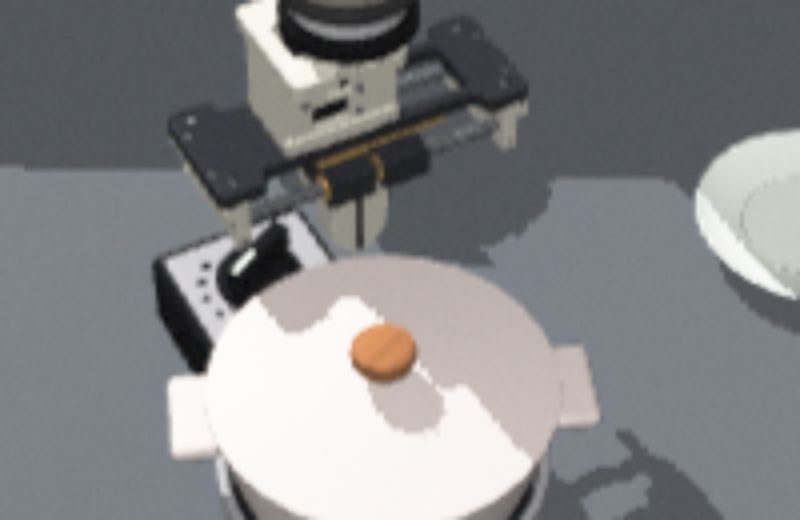

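Fingertips are beside the tail end with the lid and pot clear. Now I push along the arc slowly.

```bash
python3 -m creep '0.0006 -0.0047 -0.001 0 0 0 0;0.0006 -0.0047 -0.001 0 0 0 0;0.0006 -0.0047 0 0 0 0 0;0.0005 -0.0046 0 0 0 0 0;-0.0014 -0.0006 0 0 0 0 0;-0.0014 -0.0006 0 0 0 0 0;-0.0015 -0.0007 0 0 0 0 0;0 0 0 0 0 0 0'
python3 -m creep '-0.0016 -0.0014 0 0 0 0 0;-0.0016 -0.0014 0 0 0 0 0;-0.0017 -0.0014 0 0 0 0 0;-0.0009 -0.0014 0 0 0 0 0;-0.0009 -0.0014 0 0 0 0 0;-0.0009 -0.0014 0 0 0 0 0;0 0 0 0 0 0 0;0 0 0 0 0 0 0'
python3 - <<'E'
from h import *
cv2.imwrite('pics/s3.png',cv2.resize(viewer.capture('scene')[130:260,220:420,::-1],None,fx=4,fy=4))
E
```

```text
time: 3.2
tool_pos: [468.4, -31.4, 138.5]
tcp_rot: [-3.141, 0.002, -2.984]
contact_force: [3.0, 0.5, 0.2]
grip_width: 0.3
finger_force: 1.2
time: 3.87
tool_pos: [460.0, -39.7, 138.1]
tcp_rot: [3.141, -0.001, -2.984]
contact_force: [1.3, 2.8, 0.1]
grip_width: 0.2
finger_force: 1.1
```

View pics/s3.png

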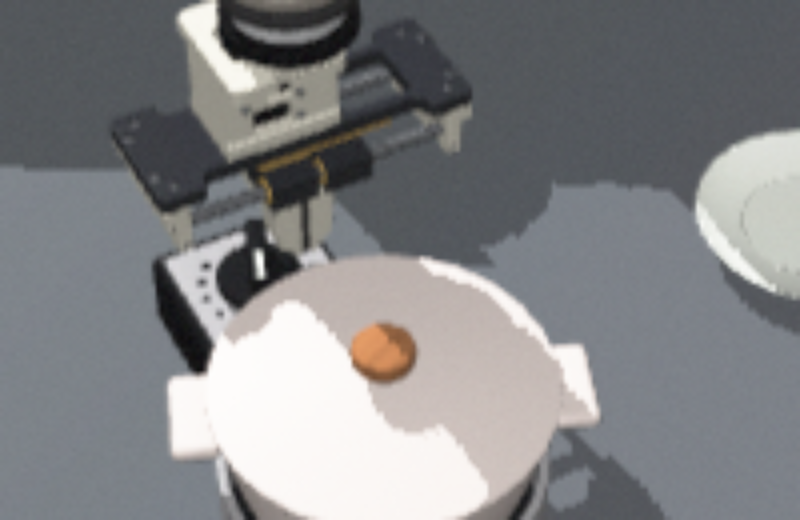

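The wing has turned most of the way, with about 3 N of contact force. I'll continue gently until the stop shows in the force.

```bash
python3 -m creep '-0.0005 -0.001 0 0 0 0 0;-0.0005 -0.001 0 0 0 0 0;-0.0003 -0.001 0 0 0 0 0;0 0 0 0 0 0 0'
python3 -m creep '0 -0.0007 0 0 0 0 0;0 0 0 0 0 0 0'
```

```text
time: 4.25
tool_pos: [458.8, -42.7, 138.2]
tcp_rot: [3.141, -0.001, -2.983]
contact_force: [1.4, 3.3, 1.3]
grip_width: 0.3
finger_force: 1.4
time: 4.42
tool_pos: [458.7, -43.3, 138.1]
tcp_rot: [3.141, -0.001, -2.983]
contact_force: [-0.9, 3.2, 1.6]
grip_width: 0.3
finger_force: 1.6
```

```bash
for k in 1; do python3 -m creep '0.0001 -0.0007 0 0 0 0 0;0 0 0 0 0 0 0'; done
python3 -m creep '0.0001 -0.0006 0 0 0 0 0;0 0 0 0 0 0 0'
```

```text
time: 4.58
tool_pos: [458.7, -44.0, 138.1]
tcp_rot: [3.141, -0.001, -2.983]
contact_force: [-1.5, 4.0, 2.2]
grip_width: 0.3
finger_force: 1.8
time: 4.75
tool_pos: [458.7, -44.5, 138.1]
tcp_rot: [3.141, -0.001, -2.983]
contact_force: [-3.2, 4.6, 2.7]
grip_width: 0.5
finger_force: 2.1
```

```bash
python3 -m creep '0.0001 -0.0007 0 0 0 0 0;0 0 0 0 0 0 0'
python3 -m creep '0.0001 -0.0007 0 0 0 0 0;0 0 0 0 0 0 0'
python3 - <<'E'
from h import *
a=viewer.capture('scene')[160:220,240:320,::-1];b=viewer.capture('wrist')[:300,150:450,::-1]
cv2.imwrite('pics/s4.png',np.hstack([cv2.resize(a,(400,300),interpolation=2),cv2.resize(b,(300,300))]))
E
```

```text
time: 4.92
tool_pos: [458.6, -45.2, 138.0]
tcp_rot: [3.141, -0.002, -2.983]
contact_force: [-3.2, 5.1, 3.1]
grip_width: 0.2
finger_force: 2.3
time: 5.08
tool_pos: [458.6, -45.8, 137.9]
tcp_rot: [3.14, -0.002, -2.983]
contact_force: [-3.3, 4.0, 2.6]
grip_width: 0.8
finger_force: 2.6
```

View pics/s4.png

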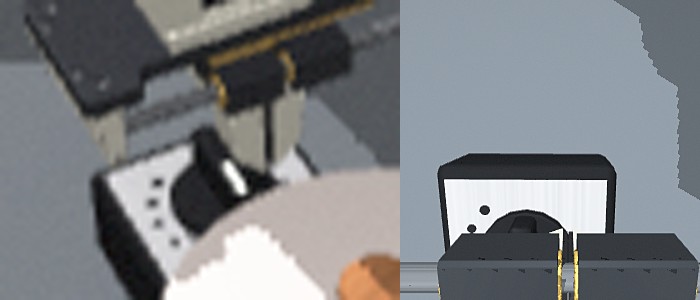

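The view is blocked, so I'll back off, rise and look at the knob.

```bash
python3 -m creep '-0.001 0.008 0 0 0 0 0;-0.002 0.015 0 0 0 0 0;0 0.01 0.02 0 0 0 0;0 0 0.035 0 0 0 0;0 0 0.035 0 0 0 0;0 0 0.035 0 0 0 0;0 0 0.02 0 0 0 0;0 0 0 0 0 0 0'
python3 -m creep '0 0 0 0 0 0 0'
python3 - <<'E'
from h import *
import pickle
i=viewer.camera_info('wrist'); im=viewer.capture('wrist')[:,:,::-1]; pickle.dump(i,open('w2.pkl','wb'))
cv2.imwrite('pics/w2full.png',im); cv2.imwrite('pics/w2.png',cv2.resize(im[100:240,200:340],None,fx=4,fy=4,interpolation=2))
E
```

```text
time: 5.85
tool_pos: [458.5, -13.4, 287.9]
tcp_rot: [-3.137, 0.009, -2.983]
contact_force: [0.8, -0.2, 0.4]
grip_width: 0.7
finger_force: 0.0
time: 5.93
tool_pos: [457.0, -13.2, 284.1]
tcp_rot: [-3.14, 0.003, -2.983]
contact_force: [-0.7, 0.2, -0.4]
grip_width: 0.4
finger_force: 0.0
```

View pics/w2.png

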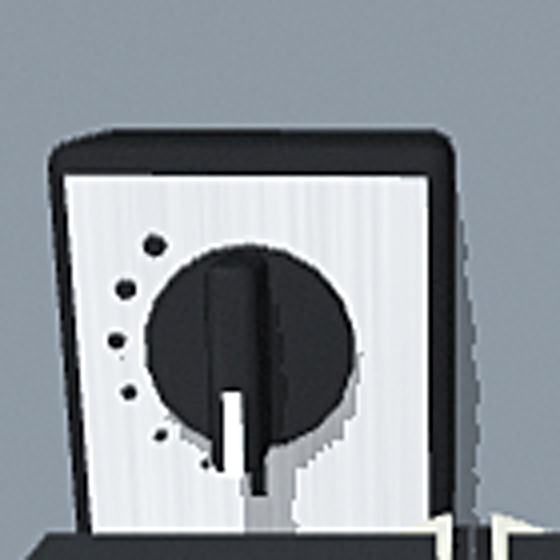

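The pointer line runs from crop (231,395) to (234,475), nearly at off. I'll compute the angle.

```bash
python3 - <<'E'
from h import *
import pickle; i=pickle.load(open('w2.pkl','rb'))
f=lambda u,v:(u/4+200-.4,v/4+100-.4)
ang=lambda a,b,z:np.degrees(np.arctan2(*((lambda p:(p[1]-p[0])[1::-1])(ray('',[f(*a),f(*b)],z,i)))))
print('line',ang((231.5,393),(234,474),88),'wing edge L',ang((206,270),(213,468),88),'wing edge R',ang((245,270),(249,468),88))
print('deck plate L',ang((66,180),(91,530),58),'R',ang((428,180),(430,530),58),'front edge+90',ang((66,178),(428,178),58)+90)
print(ray('',[f(66,178),f(428,178)],58,i).round(1), ray('',[f(251,346)],62,i))
E
```

```text
line 7.946299473544875 wing edge L 7.947171550202725 wing edge R 7.544166575304987
deck plate L 8.431394241496402 R 8.8669152336824 front edge+90 189.05674208931464
[[ 437.5 -117.3   58. ]
 [ 423.6  -30.3   58. ]] [[471.12808954 -67.54534314  62.        ]]
```

The wing is at 7.8° and the base at 8.8°, so a is about 0.015 rad, which counts as off. There's plenty of time, so I'll touch it once more to confirm the stop.

```bash
python3 -m creep '0.001 -0.004 -0.03 0 0 0 0;0 0 -0.035 0 0 0 0;0 0 -0.035 0 0 0 0;0 0 -0.027 0 0 0 0;0 0 -0.018 0 0 0 0;0 -0.009 0 0 0 0 0;0 -0.008 0 0 0 0 0;0 0 0 0 0 0 0'
python3 -m creep '0 -0.005 0 0 0 0 0;0 0 0 0 0 0 0;0 0 0 0 0 0 0'
```

```text
time: 6.65
tool_pos: [458.0, -35.6, 138.6]
tcp_rot: [-3.141, 0.001, -2.984]
contact_force: [0.4, 0.7, -0.3]
grip_width: 0.3
finger_force: 0.0
time: 6.9
tool_pos: [457.9, -39.5, 139.1]
tcp_rot: [-3.141, 0.002, -2.984]
contact_force: [-0.6, 0.3, 0.1]
grip_width: 0.1
finger_force: 0.0
```

```bash
python3 -m creep '0 -0.003 0 0 0 0 0;0 -0.0015 0 0 0 0 0;0 0 0 0 0 0 0'
python3 -m creep '0 -0.001 0 0 0 0 0;0 0 0 0 0 0 0'
python3 -m creep '0 -0.001 0 0 0 0 0;0 0 0 0 0 0 0'
```

```text
time: 7.15
tool_pos: [457.6, -43.7, 138.5]
tcp_rot: [-3.141, 0.001, -2.983]
contact_force: [0.5, -0.0, -0.5]
grip_width: 0.3
finger_force: 0.0
time: 7.32
tool_pos: [457.5, -44.6, 138.3]
tcp_rot: [3.142, 0.0, -2.983]
contact_force: [0.9, -0.8, -0.0]
grip_width: 0.7
finger_force: 0.0
time: 7.48
tool_pos: [457.4, -45.5, 138.2]
tcp_rot: [3.141, -0.0, -2.983]
contact_force: [0.9, 0.3, 0.8]
grip_width: 0.6
finger_force: 0.2
```

```bash
python3 -m creep '0 -0.0006 0 0 0 0 0;0 0 0 0 0 0 0'
python3 -m creep '0 -0.0005 0 0 0 0 0;0 0 0 0 0 0 0'
python3 -m creep '0 -0.0005 0 0 0 0 0;0 0 0 0 0 0 0'
```

```text
time: 7.65
tool_pos: [457.4, -45.9, 138.2]
tcp_rot: [3.141, -0.0, -2.984]
contact_force: [0.3, 2.4, 0.7]
grip_width: 1.0
finger_force: 1.3
time: 7.82
tool_pos: [457.4, -46.2, 138.2]
tcp_rot: [3.141, -0.0, -2.984]
contact_force: [0.0, 5.4, 0.8]
grip_width: 0.1
finger_force: 2.4
time: 7.98
tool_pos: [457.4, -46.3, 138.2]
tcp_rot: [3.14, 0.0, -2.984]
contact_force: [0.9, 7.6, 1.2]
grip_width: 0.5
finger_force: 3.6
```

The force now climbs while the tool hardly moves, so the stop is met at 7.6 N. I retreat, rise and travel to the lid rest.

```bash
python3 -m creep '-0.001 0.008 0 0 0 0 0;-0.002 0.015 0 0 0 0 0;0 0.01 0.02 0 0 0 0;0 0 0.035 0 0 0 0;0 0 0.035 0 0 0 0;0 0 0.03 0 0 0 0;0 0 0.01 0 0 0 0;0 0 0 0 0 0 0'
python3 -m creep '-0.004 -0.035 0 0 0 0 0;-0.005 -0.035 0 0 0 0 0;-0.005 -0.035 0 0 0 0 0;-0.005 -0.035 0 0 0 0 0;-0.005 -0.035 0 0 0 0 0;-0.005 -0.035 0 0 0 0 0;-0.005 -0.035 0 0 0 0 0;-0.003 -0.025 0 0 0 0 0'
python3 -m creep '0 -0.01 0 0 0 0 0;0 0 0 0 0 0 0;0 0 0 0 0 0 0'
python3 - <<'E'
from h import *
import pickle
i=viewer.camera_info('wrist'); im=viewer.capture('wrist')[:,:,::-1]; pickle.dump(i,open('w3.pkl','wb')); cv2.imwrite('pics/w3.png',im)
t=viewer.capture('top')[:,:,::-1]; cv2.imwrite('pics/t3.png',t[170:290,290:530])
h=cv2.cvtColor(np.ascontiguousarray(im),40); m=cv2.inRange(h,(8,60,90),(35,255,255)); m[232:]=0
m=cv2.morphologyEx(m,cv2.MORPH_OPEN,np.ones((5,5)))
c=max(cv2.findContours(m,0,1)[0],key=cv2.contourArea); h=c[:,0]; k=h[h[:,1]<220]
p=ray('',k,12,i)[:,:2]; A=np.c_[2*p,np.ones(len(p))]
s=np.linalg.lstsq(A,(p**2).sum(1),rcond=None)[0]; print('rest',s[:2],np.sqrt(s[2]+s[0]**2+s[1]**2),len(p))
E
```

```text
time: 8.65
tool_pos: [455.6, -14.3, 271.2]
tcp_rot: [-3.139, 0.006, -2.983]
contact_force: [-0.2, -1.1, 0.1]
grip_width: 0.4
finger_force: 0.0
time: 9.32
tool_pos: [416.3, -286.5, 266.6]
tcp_rot: [3.141, -0.002, -2.985]
contact_force: [0.4, -0.1, 0.4]
grip_width: 0.4
finger_force: 0.0
time: 9.57
tool_pos: [417.2, -293.4, 267.1]
tcp_rot: [3.139, -0.001, -2.984]
contact_force: [-0.3, 0.8, -0.4]
grip_width: 0.7
finger_force: 0.0
rest [ 416.82061607 -345.55130792] 71.70496234693232 408
```

View pics/w3.png

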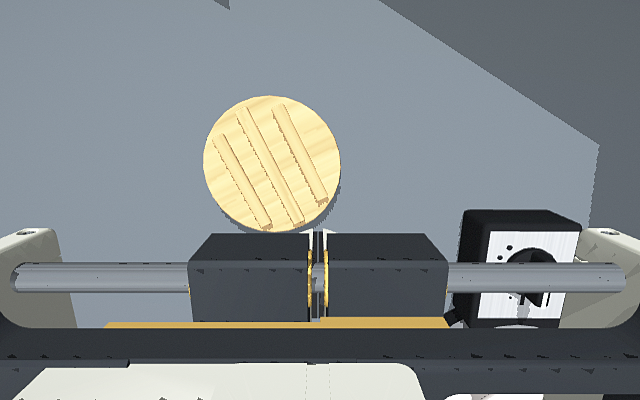

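The disc is visible at (203–341, 96–233), centre about (271,164). I'll refine its world position with a looser mask.

```bash
python3 - <<'E'
from h import *
import pickle; i=pickle.load(open('w3.pkl','rb')); im=cv2.imread('pics/w3.png')
d=im[:,:,2].astype(int)-im[:,:,0]; m=(d>5).astype(np.uint8); m[232:]=0; m[:,:190]=0; m[:,350:]=0
c=max(cv2.findContours(m,0,1)[0],key=cv2.contourArea)[:,0]; print(c.min(0),c.max(0))
k=cv2.convexHull(c)[:,0]; k=k[k[:,1]<225]; p=ray('',k,12,i)[:,:2]; A=np.c_[2*p,np.ones(len(p))]
s=np.linalg.lstsq(A,(p**2).sum(1),rcond=None)[0]; print(s[:2],np.sqrt(s[2]+s[0]**2+s[1]**2))
print(ray('',[(271,164.5),(203,164.5),(341,164.5)],12,i).round(1))
E
```

```text
[203  95] [340 231]
[ 415.91890578 -343.93681313] 74.44425807467078
[[ 413.3 -344.9   12. ]
 [ 424.7 -417.3   12. ]
 [ 401.5 -270.2   12. ]]
```

```bash
python3 -m creep '-0.001 -0.025 -0.01 0 0 0 0;-0.001 -0.025 -0.02 0 0 0 0;0 0 -0.03 0 0 0 0;0 0 -0.03 0 0 0 0;0 0 -0.025 0 0 0 0;0 0 -0.02 0 0 0 0;0 0 -0.01 0 0 0 0;0 0 0 0 0 0 0'
python3 -m creep '0 0 0 0 0 0 0;0 0 0 0 0 0 0;0 0 0 0 0 0 0'
```

```text
time: 10.33
tool_pos: [415.2, -342.1, 121.4]
tcp_rot: [3.138, -0.002, -2.982]
contact_force: [0.6, -0.2, 0.3]
grip_width: 0.0
finger_force: 0.0
time: 10.58
tool_pos: [416.2, -344.5, 124.8]
tcp_rot: [-3.139, 0.002, -2.983]
contact_force: [-0.6, -0.1, 0.3]
grip_width: 0.7
finger_force: 0.0
```

```bash
python3 -m creep '-0.0005 0.001 -0.006 0 0 0 0;0 0 -0.0045 0 0 0 0;0 0 0 0 0 0 0;0 0 0 0 0 0 0'
for k in 1 2 3 4; do python3 -m creep '0 0 0 0 0 0 0;0 0 0 0 0 0 0;0 0 0 0 0 0 0;0 0 0 0 0 0 0;0 0 0 0 0 0 0;0 0 0 0 0 0 0;0 0 0 0 0 0 0;0 0 0 0 0 0 0' | head -3; done
python3 - <<'E'
from h import *
a=viewer.capture('scene')[:,:,::-1]; cv2.imwrite('pics/s5.png',a)
E
```

```text
time: 10.92
tool_pos: [414.8, -343.0, 112.5]
tcp_rot: [3.141, -0.0, -2.984]
contact_force: [0.5, 0.3, 0.7]
grip_width: 0.5
finger_force: 0.0
time: 11.58
tool_pos: [415.0, -343.1, 112.7]
tcp_rot: [3.141, 0.0, -2.983]
time: 12.25
tool_pos: [415.0, -343.2, 112.7]
tcp_rot: [3.142, 0.0, -2.983]
time: 12.92
tool_pos: [415.0, -343.1, 112.7]
tcp_rot: [3.141, -0.0, -2.983]
time: 13.58
tool_pos: [415.0, -343.2, 112.8]
tcp_rot: [3.142, 0.0, -2.983]
```

View pics/s5.png

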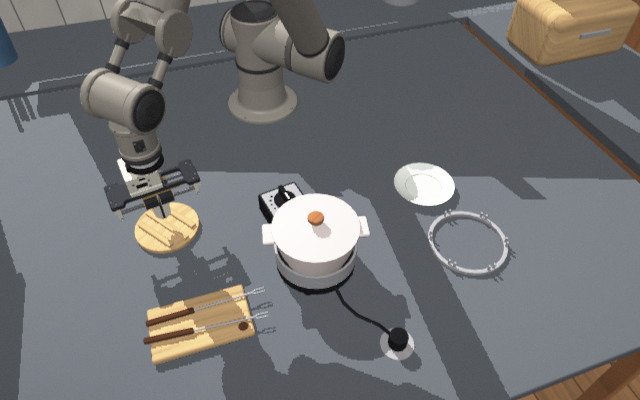

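The gripper points at the rest from about 29 mm above it (tips near (163,213)). The pot, plate, ring, board and forks look unmoved, and the dwell was over 2 s.

```bash
python3 -c "
from plant import order; print(order.close_job())"
```

```text
the job is handed in; nothing more can be done
None
```

The job is handed in at about 13.6 s: the knob was pushed to its off stop (7.6 N peak contact), and the fingertips dwelt for over 2 s and still point about 29 mm above the middle of the lid rest, with the loose things looking unmoved in the last scene picture.

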